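# Set up the last topping shaker for service

## Robot

A 6-joint arm with a two-finger parallel gripper is mounted at the origin on the work surface. World frame = base frame: x ahead of the robot, y to its left, z up, the work surface at z = 0. Lengths are in mm, angles in rad, forces in N, time in s.
With the tool pointing down it reaches from about 275 to 750 mm from the base axis. Payload 10.2 kg.
Tool frame: the origin (TCP) lies at the very end of the fingers, on their centre line; the grasp point (between the pads) lies 19 mm behind it; z points along the fingers, y is the line along which they close (so a half turn about z gives the same grasp; the last joint's range is limited). The gripper opens to 85 mm and grips with 20 to 120 N. Pads are 22 mm wide; open, the fingers measure 114 mm over their backs; the gripper's body (76 mm by 85 mm) begins 54 mm behind the grasp point. The pads swing forward as they close: fully open they stand 13 mm farther back than shut.
Start: joints at [-1.455, 0.313, 1.498, -0, 1.331, -0.223], TCP at [174.474, -495.167, 231.294] pointing down, gripper open.
Joint ranges: [-2.94, 2.94], [-0.97, 2.17], [0.19, 2.56], [-1.23, 4.37], [0.02, 3.11], [-2.88, 2.88]. Speed limits (rad/s): [2.39, 2.39, 3.01, 3.14, 3.14, 3.14].

## Interface

Orientations are given as a unit quaternion [w, x, y, z].
In Python, from rig import ctrl gives the robot as it stands.
- The arm moves only by the tool step_arm, never from a script. Its argument "increments" is a list of rows, each a list of 3 entries, a list of its own where there are three numbers: the shift along the tool's x, y, z in cm, then the turn, a rotation vector about the tool's x, y, z in degrees, then the opening in per cent of the stroke, from 0 (shut) to 100 (fully open). A call has 1 to 8 rows; each row is the pose to reach, as a shift and turn from the pose commanded when the call began, along the tool's axes at that moment; what a row does not reach only later rows make up. A row lasts 1/8 s, in which the tool goes at most 62.5 mm and 10.7 degrees, less where a joint would pass 70% of its speed; a pose out of reach is approached as far as the arm can. A call with a gripper value outside its range is refused whole. The fingers move at their own pace and stop on an object; "squeeze" is the grip in N (left out, the last holds). Time passes only in rows, so rows that repeat a pose let the fingers close. It gives the time, the measured TCP pose, the force, the opening and the grip force at its end, in the units of the state.
- ctrl.sense(): the state, without advancing time (a new reading comes with each control period).
- ctrl.capture(name): name is "scene" or "top" or "wrist"; returns a dict with "img" (384x512x3 uint8, red, green, blue), "fx", "fy", "cx", "cy" (pixels), "extrinsics" (4x4, takes a point from camera to world coordinates). Camera axes: x right, y down, z forward; pixel columns grow to the right and rows downward; lengths in mm; the calibration is good to about 2 mm. The wrist camera is an equidistant fisheye: a pixel r from the principal point sees the ray r / f radians off the axis. A picture is of the moment at which its call begins. There is no depth.
- ctrl.finish_job(): hands the job in; it is judged then, once.
The state is a dict: "time_s": time; "joints": joint angles; "dq": joint speeds; "tau": joint torques, N m; "eef_pos": TCP position; "ee_rot": TCP orientation; "force": force on the tool from outside, world axes, zero at the start; "wrist_torque": the same for the moment, N m; "grip_width": opening from 0.0 (shut) to 1.0 (fully open); "grip_force": force on a finger pad.
Only numpy, scipy, OpenCV 4.12 (cv2) and the standard library are available. Lean on these libraries where they do the work, as an engineer would, in place of code of your own. Each camera call takes 0.05 s, during which the arm holds its last target. There are 200 camera calls.

## Task

Get the last topping shaker ready for service: take the loose cap off the shaker standing on the counter and set it, open side down, into the empty well of the cap stand, and stand the uncapped shaker upright in the empty pan of the condiment caddy. The caddy's lid has to be opened for this and must be fully shut again at the end; lower it rather than letting it fall, put the cap and shaker down rather than dropping them, and leave the other shakers, caps and things on the counter where they are.

Things in the scene. Friction and masses are not known exactly. Their poses are not given: they have to be found in the camera images.
- shaker_center (a point): The shaker to set up: steel cylinder with a perforated top, 56 mm diameter, 90 mm tall without its cap, about 170 g, standing upright on the counter with the loose cap over its top. This point is on its axis, half-way up (45 mm above its underside); z is its axis, pointing up. The pan it goes into is 41 mm deep; held by its upper 40 mm the fingers stay above the pan's rim.
- cap_center (a point): The cap on that shaker: grey plastic cup turned open side down, 65 mm outer diameter, 38 mm tall, wall 2.5 mm, top 3 mm, about 30 g. It slips loosely over the shaker (2 mm play all round), covers its upper 35 mm and its top rests on the shaker's top, so the cap's top is 93 mm above the shaker's underside; it lifts straight up off. This point is on its axis, half-way up (19 mm above its open rim); z points up.
- well_floor (a point): The empty well of the cap stand: round steel-rimmed recess, 76 mm inside and 84 mm outside diameter, rim 5 mm above its floor. This point is the centre of its floor (12 mm above the counter). The stand is an oak board 275 x 94 mm, 10 mm thick, fixed, with three such wells in a row at 88 mm pitch along the board (x of this point's frame runs along the row); any of the three may be the empty one, the other two hold caps.
- pan_floor (a point): The empty pan in the caddy: black open-topped box fixed in the caddy, inside 112 mm (its x, front to back) by 94 mm (its y, along the caddy), 41 mm deep. This point is the centre of its floor (7 mm above the counter); its rim is 48 mm above the counter. Three such pans stand side by side at 102 mm pitch along the caddy; any of the three may be the empty one, the other two hold uncapped shakers, whose tops are 97 mm above the counter.
- lid (a joint): Angle of the caddy's lid in rad: 0 shut, 1.75 fully open against its stop. The lid is a domed clear box cover, 130 mm front to back, 316 mm wide, 55 mm high, 280 g, open underneath; its top is 108 mm above the counter when shut. The hinge has hardly any friction: let go below about 1.0 rad it falls shut, beyond about 1.1 rad it falls open to the stop and stays there.
- lid_handle (a point): The lid's handle: horizontal steel bar, 12 mm diameter and 36 mm long, along the caddy's length (y of this point's frame), 24 mm out from the middle of the lid's front wall on two thin legs. This point is the bar's centre; it moves with the lid, 66 mm above the counter when shut. The bar's two ends are free, so it can be pinched end to end (across its 36 mm) from above, and it then turns between the fingers as the lid swings.
- lid_hinge (a point): Middle of the lid's hinge axis, on the caddy's far top edge, 52 mm above the counter; y of this point's frame runs along the axis. With the lid shut the handle's centre is 154 mm in front of it (its -x) and 14 mm above it; the handle rises and goes back over the hinge as the lid opens.
- caddy: The condiment caddy: fixed open-topped steel box, 130 mm front to back (x), 316 mm wide (y), 52 mm high; origin at the centre of its underside; its front looks to -x of its frame, its hinge is along the +x edge.
- shaker_b_center (a point): Uncapped shaker already in a pan (same size as the other); centre, half-way up. To be left alone.
- shaker_c_center (a point): Uncapped shaker already in another pan; centre, half-way up. To be left alone.
- cap_b_center (a point): Cap already in a well (same size as the other); centre, half-way up. To be left alone.
- cap_c_center (a point): Cap already in another well; centre, half-way up. To be left alone.
- pitcher: Steel milk jug, 84 mm diameter, 100 mm tall, handle on its +y side; origin at the centre of its underside. To be left alone.
- tamper: Steel coffee tamper, 58 mm diameter, 90 mm tall; origin at the centre of its underside. To be left alone.
- mug: White mug, 80 mm diameter, 90 mm tall, with a handle (+y of its frame); origin at the centre of its underside. To be left alone.
- cups: Stack of upturned paper cups, 84 mm diameter, 144 mm tall; origin at the centre of its underside. To be left alone.
Things that resemble listed ones, but are neither listed nor needed, are in the scene too. What is shaped like the part that bears cap_center but pink is not meant. What is shaped like the part that bears shaker_center but orange is not meant.

How it is judged (in metres and radians):
At the end, for the whole second after the job is handed in: The cap lies level in the empty well, open side down, on its floor (within 1.5 mm in height and 8 mm of the well's centre); the uncapped shaker stands upright (within 0.06 rad) on the floor of the empty pan; the lid is shut (below 0.03 rad); cap and shaker are at rest (horizontal distance between cap_center and well_floor below 0.008 m and z of cap_center in the frame of well_floor between 0.016 and 0.0205 m and angle between cap_center's own z axis and vertical below 0.04 rad and x of shaker_center in the frame of pan_floor between -0.032 and 0.032 m and y of shaker_center in the frame of pan_floor between -0.024 and 0.024 m and z of shaker_center in the frame of pan_floor below 0.048 m and angle between shaker_center's own z axis and vertical below 0.06 rad and value of joint lid below 0.03 rad and linear speed of each of cap, shaker below 0.02 m/s); the robot touches nothing.
It fails at once if the lid is let fall shut (it comes down the last 0.3 rad faster than 4 rad/s) (value of joint lid below 0.3 rad and velocity of joint lid below -4 rad/s).
It fails at once if the cap is dropped (falling freely at more than 0.7 m/s) (linear speed of cap above 0.7 m/s and contact force between cap and the arm below 0.05 N and contact force between cap and the fingers below 0.05 N and contact force between cap and shaker below 0.02 N).
It fails at once if the shaker is dropped (falling freely at more than 0.7 m/s) or knocked over ((linear speed of shaker above 0.7 m/s and contact force between shaker and the arm below 0.05 N and contact force between shaker and the fingers below 0.05 N and contact force between cap and shaker below 0.02 N) or angle between shaker_center's own z axis and vertical above 1 rad).
It fails at once if one of the other shakers or caps is moved by more than 25 mm (distance of any of shaker_b_center, shaker_c_center, cap_b_center, cap_c_center from where it was at the start of the episode above 0.025 m).
It fails at once if the milk jug, tamper, mug or cup stack is moved by more than 40 mm (distance of any of pitcher, tamper, mug, cups from where it was at the start of the episode above 0.04 m).
It also fails if it takes over 72 s, if anything falls off the work surface, if the arm or the gripper's body presses on something with over 40 N, if the wrist force passes 120 N, or if a joint passes its speed limit or range.

## Working session

There is one attempt and no reset: what is moved stays moved. The work goes in short steps, Python scripts to look and compute and a tool call to move; the robot and the scene stay as the last step left them, time stands still between calls to the robot, and variables do not carry over. Pictures are saved under pics/ and viewed, at most 10 in all, crops included, and the job is handed in when it is done.

Besides the shell and the picture viewer there is one more tool, called after "Emit:" as name(argument=value, ...), one argument or row to a line, values as JSON. step_arm: Moves the arm, as the interface text tells. Its arguments: {"type":"object","properties":{"increments":{"type":"array"},"squeeze":{"type":"number"}},"required":["increments"]}

```bash
mkdir -p pics
cat > h.py <<'E'
import numpy as np, cv2
from rig import ctrl
def cap(n,f):
    c=ctrl.capture(n); cv2.imwrite('pics/'+f,c['img'][:,:,::-1]); np.savez('pics/'+f+'.npz',**c); return c
def ray(c,u,v,fish=False):
    x=(u-c['cx'])/c['fx']; y=(v-c['cy'])/c['fy']
    if fish:
        r=np.hypot(x,y); s=np.sin(r)/r if r>1e-9 else 1; d=np.array([x*s,y*s,np.cos(r)])
    else: d=np.array([x,y,1.])
    E=np.array(c['extrinsics']); return E[:3,3],E[:3,:3]@d
def onz(c,u,v,z,fish=False):
    o,d=ray(c,u,v,fish); return o+d*(z-o[2])/d[2]
def load(f): return dict(np.load('pics/'+f+'.npz'))
E
python3 - <<'E'
from h import *
a=cap('scene','s0.png'); b=cap('top','t0.png')
for c in(a,b): print(np.round(c['extrinsics'],3),c['fx'],c['cx'],c['cy'])
cv2.imwrite('pics/both.png',cv2.resize(np.vstack([a['img'],b['img']])[:,:,::-1],None,fx=.78,fy=.78))
print(ctrl.sense())
E
```

```text
[[ 7.18000e-01  5.85000e-01 -3.77000e-01  9.81667e+02]
 [ 6.96000e-01 -5.95000e-01  4.01000e-01 -4.25299e+02]
 [ 1.00000e-02 -5.51000e-01 -8.35000e-01  9.69495e+02]
 [ 0.00000e+00  0.00000e+00  0.00000e+00  1.00000e+00]] 413.8708424062174 254.45557026651034 191.66247870959674
[[ 1.100000e-02 -9.810000e-01  1.950000e-01  3.362980e+02]
 [-1.000000e+00 -1.000000e-02  6.000000e-03  5.542000e+00]
 [-4.000000e-03 -1.960000e-01 -9.810000e-01  1.226085e+03]
 [ 0.000000e+00  0.000000e+00  0.000000e+00  1.000000e+00]] 430.13741384737193 256.5035323449209 190.5492686240397
{'time_s': 0.1, 'joints': array([-1.45541508e+00,  3.13365354e-01,  1.49833411e+00,  1.77226432e-05,
        1.33100700e+00, -2.23424859e-01]), 'dq': array([-1.62092982e-03, -2.23460967e-03, -4.57106062e-04,  7.91789748e-05,
       -1.22569939e-03,  3.70038554e-04]), 'tau': array([ 2.02025978e-03, -4.12902474e+01, -2.60141838e+01, -1.53358324e-04,
        3.05712128e-03,  8.80301911e-06]), 'eef_pos': array([ 174.44403693, -494.93641534,  230.81715137]), 'ee_rot': array([-5.55630213e-04,  9.85685787e-01,  1.68591872e-01,  3.86645632e-05]), 'force': array([-0.21336271,  0.30882746,  0.23643416]), 'wrist_torque': array([ 0.00288751, -0.00954183, -0.00657832]), 'grip_force': 0.0, 'grip_width': 1.0030417562853688}
```

View pics/s0.png

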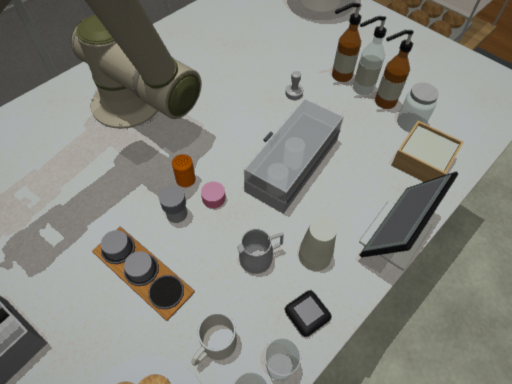

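View pics/t0.png

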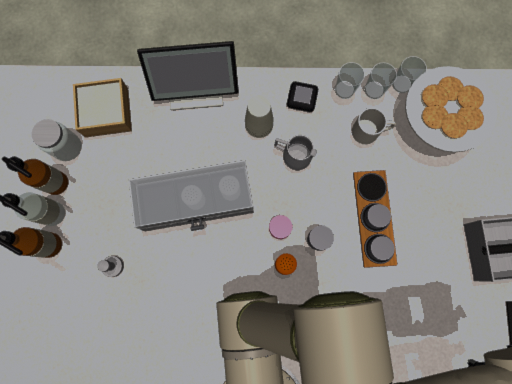

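The scene shows the target candidates. Scene / top pixels:
- Grey-capped steel shaker at (173,203) / (320,238). This is the target.
- Orange shaker at (184,170) / (286,264), a decoy.
- Pink cap at (213,194) / (281,226), a decoy.
- Grey caps in the stand at (116,246) and (140,267), which stay put.

The empty well is at (167,291) / (372,187). The caddy's shakers are at top (192,195) and (230,187), so the empty pan is the left one, near (153,203). The handle is at top (198,224).

Run:
```python
from h import *
a=load('s0.png');b=load('t0.png')
A=cv2.resize(b['img'][155:275,125:260],None,fx=4,fy=4,interpolation=3)
B=cv2.resize(b['img'][155:275,270:400],None,fx=4,fy=4,interpolation=3)[:, :]
print(A.shape,B.shape)
cv2.imwrite('pics/cropAB.png',cv2.resize(np.hstack([A,B])[:,:,::-1],(795,360)))
C=cv2.resize(a['img'][95:215,140:350],None,fx=3.8,fy=3.8,interpolation=3)
cv2.imwrite('pics/cropC.png',C[:,:,::-1])
```

```text
(480, 540, 3) (480, 520, 3)
```

View pics/cropAB.png

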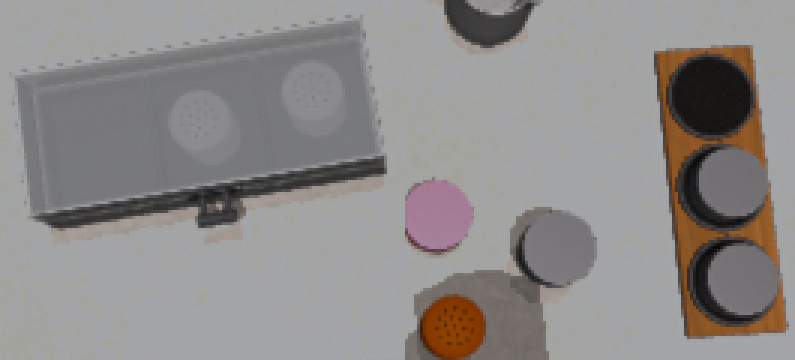

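View pics/cropC.png

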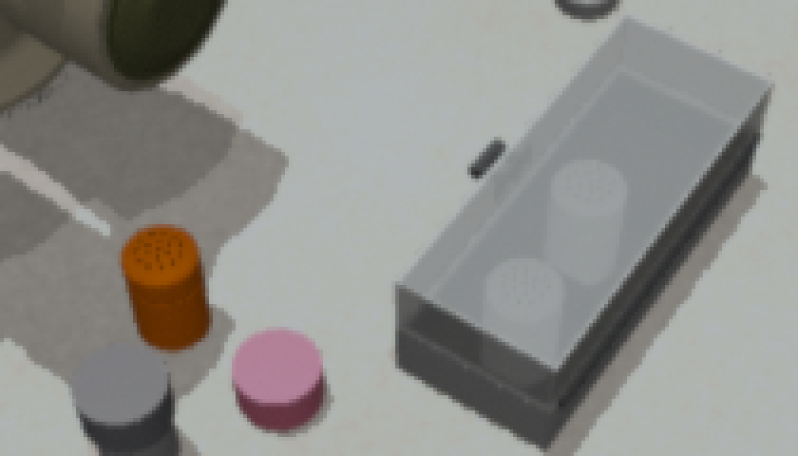

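The crops show the target: a grey cap on a dark steel body, at crop (558,248), which is top pixel (321,238). The empty well is at top (372,187), the lid corners are clear, and the handle bar is at top (198,229) and scene (268,137).

Run:
```python
from h import *
a=load('s0.png');b=load('t0.png')
P=lambda x:np.round(x,1)
# lid corners z=108
L=[onz(b,*p,108) for p in [(130.7,180),(245.3,161),(253,206.7),(138.3,226.7)]]
print('lid',[P(l[:2]) for l in L],'ctr',P(np.mean(L,0)), [P(np.linalg.norm(L[i]-L[i-1])) for i in range(4)])
yv=L[0]+L[3]-L[1]-L[2]; print('y-axis yaw',np.degrees(np.arctan2(-yv[0],yv[1])))
S=[(140+u/3.8,95+v/3.8) for u,v in [(628,18),(770,87),(557,370),(398,287)]]
L=[onz(a,*p,108) for p in S]
print('lidS',[P(l[:2]) for l in L],'ctr',P(np.mean(L,0)))
def tri(p,q):
    o1,d1=ray(a,*p);o2,d2=ray(b,*q)
    t=np.linalg.lstsq(np.c_[d1,-d2],o2-o1,rcond=None)[0]
    return P((o1+t[0]*d1+o2+t[1]*d2)/2),P(np.linalg.norm(o1+t[0]*d1-o2-t[1]*d2))
print('handle z66',P(onz(b,198,229.3,66)),P(onz(a,268.2,137.1,66)),tri((268.2,137.1),(198,229.3)))
# grey cap tops
for nm,c,win in(('top',b,(225,252,300,340)),('scene',a,(183,215,155,192))):
    r0,r1,c0,c1=win; im=c['img'][r0:r1,c0:c1].astype(int)
    print(nm,im[len(im)//2,::4].tolist())
print('cap',P(onz(b,321,237.7,93)))
print('capS',P(onz(a,140+122/3.8,95+380/3.8,93)))
print('well rim z17',P(onz(b,372,187,17)),P(onz(a,167,291,17)))
# oak board
for c in(a,b):
    h=cv2.cvtColor(c['img'],cv2.COLOR_RGB2HSV); m=cv2.inRange(h,(5,110,60),(22,255,255))
    n,l,s,ce=cv2.connectedComponentsWithStats(m)
    for i in range(1,n):
        if s[i,4]>300: 
            cn=cv2.findContours((l==i).astype(np.uint8),0,1)[0][0]; bx=cv2.boxPoints(cv2.minAreaRect(cn)); print(s[i],[P(onz(c,*p,10)[:2]) for p in bx])
```

```text
lid [array([584.5, 348.4]), array([639.8,  43.6]), array([515.7,  21.3]), array([459.9, 320. ])] ctr [550.  183.3 108. ] [np.float64(127.8), np.float64(309.8), np.float64(126.1), np.float64(303.9)]
y-axis yaw 10.440845608489985
lidS [array([473.6, 324.7]), array([595.8, 344.1]), array([650.7,  43.6]), array([528.7,  18.3])] ctr [562.2 182.7 108. ]
handle z66 [459.1 169.8  66. ] [470.7 171.3  66. ] (array([462.8, 174.6,  55.5]), np.float64(8.1))
top [[163, 163, 157], [162, 163, 162], [31, 30, 31], [124, 120, 124], [123, 120, 123], [122, 120, 122], [120, 118, 122], [121, 118, 122], [120, 117, 122], [164, 164, 168]]
scene [[176, 176, 169], [135, 135, 137], [126, 126, 128], [126, 126, 129], [126, 126, 129], [126, 126, 130], [126, 126, 130], [68, 68, 70], [142, 140, 135], [176, 179, 174]]
cap [ 437.5 -158.1   93. ]
capS [ 444.5 -156.4   93. ]
well rim z17 [ 591.  -317.9   17. ] [ 599.7 -315.8   17. ]
[375   0  47  15 367] [array([ 250.3, 1038.9]), array([ 381.9, 1170.8]), array([ 432.7, 1088.3]), array([305.2, 960.6])]
[409   1  34  25 429] [array([ 403.1, 1042. ]), array([ 398.8, 1227.8]
[... 905 characters left out ...]
 61 2597] [array([ 932.1, -483. ]), array([ 941.9, -665.7]), array([ 749.7, -655.6]), array([ 740.3, -478.1])]
[ 73  79  58  58 774] [array([901. , 583.8]), array([925.9, 424. ]), array([757.7, 390.8]), array([734. , 546.6])]
[ 18 160  27  25 416] [array([663. , 713.3]), array([663.7, 636.9]), array([591.9, 629.2]), array([591.1, 704.7])]
[ 354  171   43   96 1042] [array([ 635.9, -265.4]), array([ 648.3, -360.5]), array([ 372.5, -378.8]), array([ 361. , -287.8])]
[ 14 228  24  27 435] [array([463.3, 700.8]), array([464. , 635.3]), array([391. , 627.2]), array([390.3, 691.9])]
[275 253  22  22 377] [array([370.3, -29.5]), array([412.3, -71.4]), array([ 372.6, -111.7]), array([331.2, -69.8])]
```

```bash
cat >> h.py <<'E'
from scipy.spatial.transform import Rotation as R
def go(x,y,z,yaw=10.,pos=None,rot=None):
    "shift (cm) & turn (deg) in tool axes to a tool-down pose; yaw=0: tool x=world x, y=-world y"
    s=ctrl.sense(); w,a,b,c=s['ee_rot'] if rot is None else rot; Rn=R.from_quat([a,b,c,w])
    Rt=R.from_euler('z',yaw,degrees=True)*R.from_euler('x',180,degrees=True)
    d=Rn.inv().apply(np.array([x,y,z])-(s['eef_pos'] if pos is None else pos))/10
    print('shift',np.round(d,2),'turn',np.round((Rn.inv()*Rt).as_rotvec(degrees=True),1))
E
python3 -c "
from h import *
go(430,-157,180)"
```

```text
shift [ 35.33 -23.37   5.12] turn [-0.1 -0.   9.4]
```

Emit:
step_arm(
  increments=[
    [[5,-3.3,0],[0,0,3],100],
    [[11,-7.3,0],[0,0,6],100],
    [[17,-11.2,1],[0,0,9.4],100],
    [[23,-15.2,2],[0,0,9.4],100],
    [[29,-19.2,3],[0,0,9.4],100],
    [[35.3,-23.4,5.1],[0,0,9.4],100],
    [[35.3,-23.4,5.1],[0,0,9.4],100],
    [[35.3,-23.4,5.1],[0,0,9.4],100],
  ],
  squeeze=25,
)

```text
time_s: 1.1
eef_pos: [430.4, -154.3, 179.3]
ee_rot: [-0.001, 0.996, 0.09, -0.001]
force: [0.2, 0.0, 0.4]
grip_width: 1.003
grip_force: 0.0
```

```bash
python3 -c "
from h import *
print(ctrl.sense()['dq'].round(3))
c=cap('wrist','w1.png'); print(np.round(c['extrinsics'],3).tolist(),c['fx'],c['cx'],c['cy'])"
```

```text
[-0.087 -0.02  -0.01  -0.017  0.01  -0.052]
[[0.179, -0.946, -0.269, 498.336], [-0.984, -0.173, -0.047, -141.82], [-0.002, 0.273, -0.962, 321.094], [0.0, 0.0, 0.0, 1.0]] 297.3186396354542 255.21259449216075 193.1906578456854
```

View pics/w1.png

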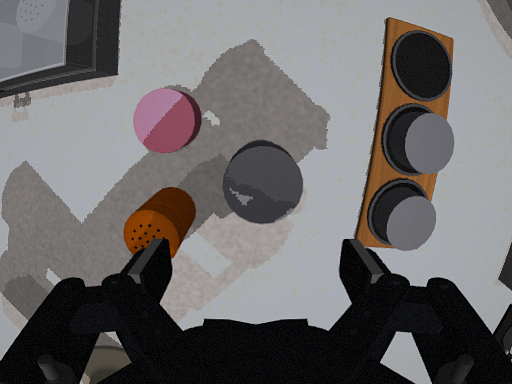

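The wrist view shows the grey cap's top as a disc centred near (263,182), with the fingers straddling below it. The empty well is at (421,65) and the decoys are at the left.

```bash
python3 -c "
from h import *
c=load('w1.png')
f=lambda u,v,z: np.round(onz(c,u,v,z,True)[:2],1)
print('cap',f(263,181.5,93),'edges',f(223,182,93),f(303,182,93),f(263,140,93),f(263,223,93))
print('well',f(421,65,17)); print('edges',f(391,65,17),f(451.5,65,17))
print('board',[f(*p,10) for p in [(389,18),(453,40),(358,247)]])
print('caps wells',f(429,142,50),f(411,223,50))
go(443.7,-157,67)
"
```

```text
cap [ 445.2 -157.2] edges [ 439.1 -126.1] [ 450.6 -188.6] [ 477.4 -151.2] [ 410.7 -163.8]
well [ 593. -312.]
edges [ 580.7 -274.6] [ 608.3 -354.9]
board [array([ 637.5, -267. ]), array([ 643.8, -357.7]), array([ 367.2, -291.5])]
caps wells [ 508.4 -320.7] [ 419.9 -326.8]
shift [ 1.36  0.35 11.28] turn [-0.   0.1  0.2]
```

Emit:
step_arm(
  increments=[
    [[0.7,0.2,4],[0,0,0],100],
    [[1.4,0.35,8],[0,0,0],100],
    [[1.4,0.35,11],[0,0,0],100],
    [[1.4,0.35,12],[0,0,0],100],
    [[1.4,0.35,12],[0,0,0],70],
    [[1.4,0.35,12],[0,0,0],60],
    [[1.4,0.35,12],[0,0,0],60],
    [[1.4,0.35,12],[0,0,0],60],
  ],
  squeeze=25,
)

```text
time_s: 2.15
eef_pos: [444.5, -158.5, 61.3]
ee_rot: [0.001, 0.996, 0.087, 0.001]
force: [-2.7, 0.3, 6.5]
grip_width: 0.742
grip_force: 27.9
```

Emit:
step_arm(
  increments=[
    [[0,0,-1],[0,0,0],60],
    [[0,0,-3],[0,0,0],60],
    [[0,0,-6],[0,0,0],60],
    [[0,0,-9],[0,0,0],60],
    [[0,0,-11],[0,0,0],60],
    [[0,0,-11],[0,0,0],60],
  ],
)

```text
time_s: 2.9
eef_pos: [444.6, -158.4, 171.8]
ee_rot: [0.001, 0.996, 0.087, 0.001]
force: [-0.4, 0.1, -1.3]
grip_width: 0.741
grip_force: 27.7
```

```bash
python3 -c "
from h import *
print(ctrl.sense()['grip_force'],ctrl.sense()['force'])
c=cap('wrist','w2.png'); go(594,-314.5,120,4)"
```

```text
27.67731383287014 [-0.4452266   0.12304518 -1.25827518]
shift [12.04 18.    5.07] turn [ 0. -0.  6.]
```

View pics/w2.png

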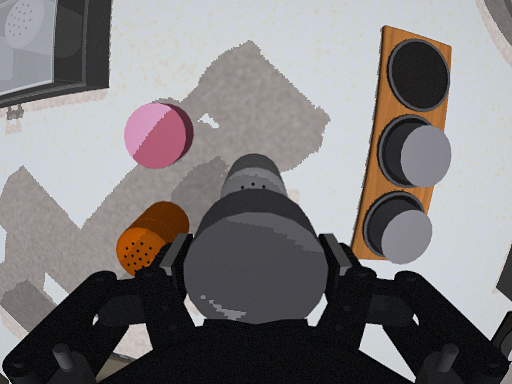

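The cap is held level between the fingers at (256,268). The shaker still stands below it, its perforated top at (253,180). Going above the well next.

Emit:
step_arm(
  increments=[
    [[2,3,0.5],[0,0,1],60],
    [[4.5,6.7,1.5],[0,0,3],60],
    [[7,10.4,2.5],[0,0,5],60],
    [[9.5,14.2,3.5],[0,0,6],60],
    [[11.3,17,4.5],[0,0,6],60],
    [[12,18,5],[0,0,6],60],
    [[12,18,5],[0,0,6],60],
  ],
)

```text
time_s: 3.82
eef_pos: [593.0, -314.5, 118.1]
ee_rot: [-0.001, 0.999, 0.035, -0.001]
force: [-0.1, 0.4, 0.0]
grip_width: 0.744
grip_force: 27.7
```

```bash
python3 -c "
from h import *
c=load('w2.png'); f=lambda u,v,z: np.round(onz(c,u,v,z,True)[:2],1)
print('cap in hand',f(256,268,203.8),'from tcp 444.6 -158.4; well',f(419,75,17),f(389,75,17),f(449,75,17),'caps',f(426,154.5,50),f(406,236.5,50),'shaker',f(253,180,90),f(222,185,90),f(287,185,90))
c=cap('wrist','w3.png'); print(ctrl.sense()['eef_pos'],ctrl.sense()['dq'].round(2))"
```

```text
cap in hand [ 449.4 -157.5] from tcp 444.6 -158.4; well [ 593.1 -313.4] [ 581.7 -276.8] [ 606.9 -354.5] caps [ 509.  -321.2] [ 420.2 -326. ] shaker [ 460.6 -153.6] [ 452.5 -130.5] [ 461.3 -180.4]
[ 592.99130712 -314.17204467  118.97069696] [ 0.   -0.03  0.01 -0.    0.    0.  ]
```

View pics/w3.png

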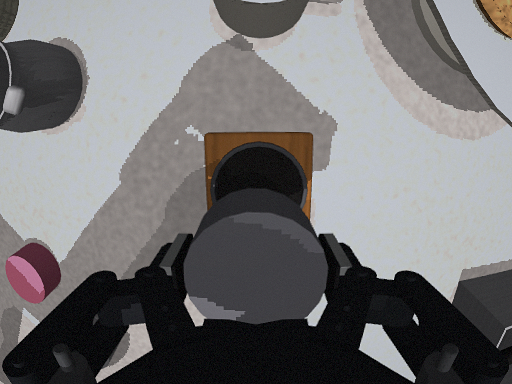

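The cap is over the stand. The empty well's rim spans columns 210–307 with its top at row 141, and the board's far edge is at row 132 between columns 206 and 313.

```bash
python3 -c "
from h import *
c=load('w3.png'); f=lambda u,v,z: np.round(onz(c,u,v,z,True)[:2],1)
print('rim L/R',f(210,185,17),f(307,185,17),'top',f(258.5,141,17),'board far corners',f(206,132.5,10),f(312.5,132.5,10))
print('cap',f(256,268,150.5), 'L R top',f(184,267,150.5),f(328.5,267,150.5),f(256,208,150.5))
"
```

```text
rim L/R [ 597.6 -275. ] [ 603.4 -357.3] top [ 637.5 -313.4] board far corners [ 641.3 -268.8] [ 647.8 -358.6]
cap [ 598.3 -314.1] L R top [ 595.9 -283.2] [ 600.3 -345.3] [ 625.1 -312.2]
```

Emit:
step_arm(
  increments=[
    [[0.1,0.2,2],[0,0,0],60],
    [[0.15,0.2,5],[0,0,0],60],
    [[0.15,0.2,7.5],[0,0,0],60],
    [[0.15,0.2,8.8],[0,0,0],60],
    [[0.15,0.2,9.4],[0,0,0],60],
    [[0.15,0.2,9.7],[0,0,0],60],
    [[0.15,0.2,9.9],[0,0,0],60],
    [[0.15,0.2,9.9],[0,0,0],60],
  ],
)

```text
time_s: 4.88
eef_pos: [595.3, -316.5, 21.7]
ee_rot: [0.0, 0.999, 0.035, 0.0]
force: [-1.4, 0.4, -0.3]
grip_width: 0.742
grip_force: 27.7
```

Emit:
step_arm(
  increments=[
    [[0,0,0.1],[0,0,0],60],
    [[0,0,0.2],[0,0,0],60],
    [[0,0,0.3],[0,0,0],60],
    [[0,0,0.3],[0,0,0],60],
  ],
)

```text
time_s: 5.38
eef_pos: [595.2, -316.5, 18.5]
ee_rot: [0.0, 0.999, 0.035, 0.0]
force: [-1.2, 0.8, 2.2]
grip_width: 0.741
grip_force: 27.7
```

Emit:
step_arm(
  increments=[
    [[0,0,0.05],[0,0,0],80],
    [[0,0,0.05],[0,0,0],95],
    [[0,0,0.05],[0,0,0],95],
    [[0,0,-1],[0,0,0],95],
    [[0,0,-4],[0,0,0],95],
    [[0,0,-8],[0,0,0],95],
    [[0,0,-12],[0,0,0],95],
    [[0,0,-12],[0,0,0],95],
  ],
)

```text
time_s: 6.38
eef_pos: [596.4, -317.3, 142.9]
ee_rot: [0.002, 0.999, 0.035, 0.003]
force: [0.9, 0.2, -0.6]
grip_width: 0.947
grip_force: 0.0
```

```bash
python3 -c "
from h import *
c=cap('wrist','w4.png'); print(ctrl.sense()['eef_pos'])
i=c['img'][100:330,150:370]; cv2.imwrite('pics/w4c.png',cv2.resize(i,None,fx=2.5,fy=2.5)[:,:,::-1])
go(450,150,200,10)"
```

```text
[ 595.57090647 -316.74948232  140.21804561]
shift [-11.24 -47.57  -6.11] turn [ 0.1 -0.1 -6. ]
```

View pics/w4c.png

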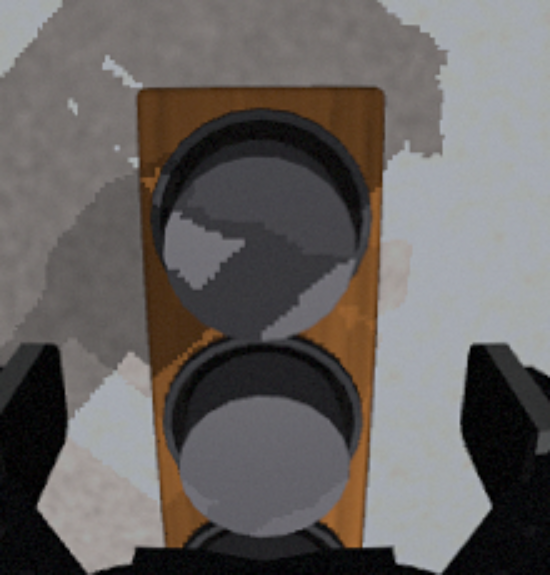

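The cap sits in the well like its neighbour, its disc at crop (258,249). I'll check that numerically and go to the caddy handle.

Emit:
step_arm(
  increments=[
    [[-1,-5,-3],[0,0,-1],95],
    [[-2.5,-11,-6],[0,0,-3],95],
    [[-4,-17,-6],[0,0,-5],95],
    [[-5.5,-23,-6],[0,0,-6],95],
    [[-7,-29,-6],[0,0,-6],95],
    [[-8.5,-35,-6],[0,0,-6],95],
    [[-9.8,-41,-6],[0,0,-6],95],
    [[-11.2,-47.5,-6],[0,0,-6],80],
  ],
)

```text
time_s: 7.42
eef_pos: [450.5, 145.6, 197.6]
ee_rot: [-0.0, 0.996, 0.087, -0.001]
force: [1.1, 0.1, 0.1]
grip_width: 0.802
grip_force: 0.0
```

```bash
python3 -c "
from h import *
c=load('w4.png'); f=lambda u,v,z: np.round(onz(c,u,v,z,True)[:2],1)
p=lambda u,v:(150+u/2.5,100+v/2.5)
print('cap',f(*p(258,249),50),'L/R',f(*p(165,245),50),f(*p(352,245),50),'far/near',f(*p(258,157),50),f(*p(258,340),50),'rim far',f(*p(262,110),17),'L R',f(*p(152,215),17),f(*p(371,215),17),'neighb',f(*p(265,466),50))
c=cap('wrist','w5.png'); print(ctrl.sense()['eef_pos'])
cv2.imwrite('pics/w5c.png',cv2.resize(c['img'],None,fx=1.5,fy=1.5)[:,:,::-1])
"
```

```text
cap [ 593.9 -315.8] L/R [ 593.2 -285. ] [ 597.4 -346.8] far/near [ 624.6 -313.7] [ 561.3 -318.1] rim far [ 636.4 -314.3] L R [ 594.6 -275.9] [ 600.2 -357.8] neighb [ 509.7 -324.2]
[447.97959856 151.31038114 197.64421637]
```

View pics/w5c.png

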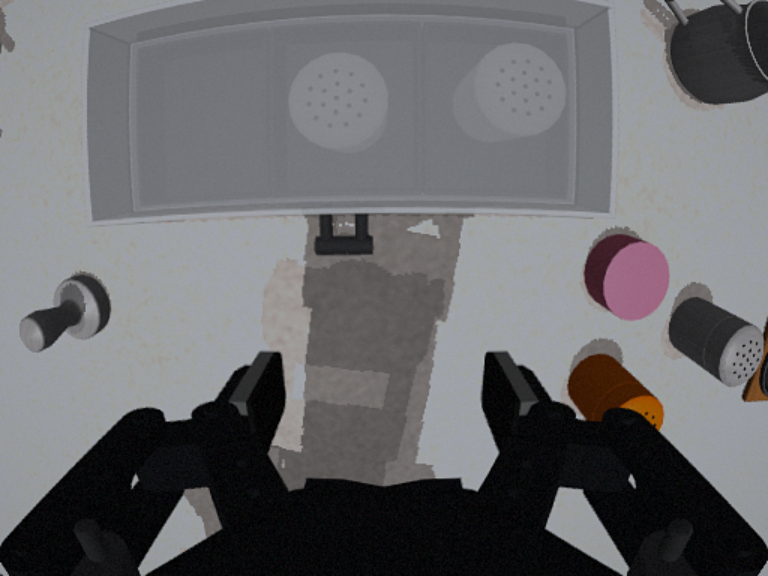

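The wrist view shows the lid's handle bar at (344,245) of the 1.5x crop, with ends at columns 315 and 372. The empty pan is the left one, and the tamper at the left is clear of it.

```bash
python3 -c "
from h import *
c=load('w5.png'); f=lambda u,v,z: np.round(onz(c,u/1.5,v/1.5,z,True)[:2],1)
print('bar',f(344,245,68),f(315,246,68),f(372,244.5,68))
print('lid corners',f(93,221,108),f(607,213,108),f(90,28,108),f(608,8,108))
print('pan inner corners? shakers',f(338,102,97),f(520,89,97),'loose shaker',f(741,359,90))
s=ctrl.sense();print(s['eef_pos'],s['dq'].round(2))
"
```

```text
bar [466.9 173.3] [463.3 191.2] [470.1 156.3]
lid corners [466.  327.1] [520.4  29.5] [585.  349.4] [639.6  49.7]
pan inner corners? shakers [549.5 187.8] [577.   91.7] loose shaker [ 441.9 -148. ]
[447.97959856 151.31038114 197.64421637] [-0.12  0.01 -0.02 -0.02 -0.   -0.19]
```

```bash
python3 -c "
from h import *
go(466.9,173.3,120,10.4); go(466.9,173.3,47,10.4)"
```

```text
shift [ 2.27 -1.8   7.76] turn [-0.2  0.1 -0.1]
shift [ 2.29 -1.78 15.06] turn [-0.2  0.1 -0.1]
```

Emit:
step_arm(
  increments=[
    [[1,-0.9,3],[0,0,0],75],
    [[2.1,-1.8,7],[0,0,0],75],
    [[2.1,-1.8,10],[0,0,0],75],
    [[2.1,-1.8,10],[0,0,0],75],
    [[2.1,-1.8,10],[0,0,0],75],
  ],
)

```text
time_s: 8.1
eef_pos: [469.8, 165.2, 99.2]
ee_rot: [-0.0, 0.996, 0.087, 0.001]
force: [0.0, -0.4, 0.0]
grip_width: 0.748
grip_force: 0.0
```

```bash
python3 -c "
from h import *
c=cap('wrist','w6.png'); s=ctrl.sense();print(s['eef_pos'],s['dq'].round(2))
cv2.imwrite('pics/w6c.png',cv2.resize(c['img'][120:340,100:400],None,fx=2.5,fy=2.5)[:,:,::-1])
go(466.9,173.3,47,10.4)"
```

```text
[469.97011568 165.19002936  99.50219223] [ 0.   -0.01  0.    0.   -0.   -0.  ]
shift [-0.17 -0.85  5.25] turn [ 0.  -0.1 -0.4]
```

View pics/w6c.png

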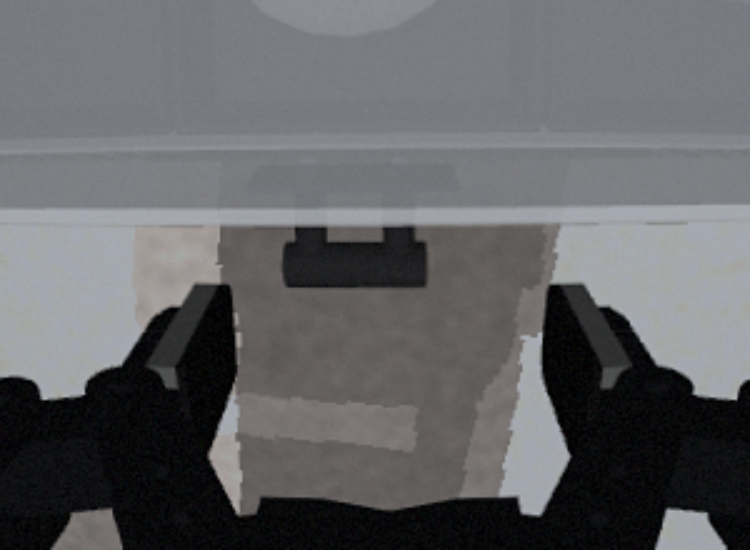

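The bar is at crop (355,265), to the left of the fingers' centre line near column 390, so a shift to the left is needed.

```bash
python3 -c "
from h import *
c=load('w6.png'); f=lambda u,v,z: np.round(onz(c,100+u/2.5,120+v/2.5,z,True)[:2],1)
print(f(355,265,68),f(284,266,66),f(427,265,66),f(355,288,64))
x,y=onz(c,242,226,68,True)[:2]; go(x,y,47,10.4)"
```

```text
[467.  173.5] [462.6 191.3] [469.4 155.5] [459.  172.4]
shift [-0.16 -0.87  5.25] turn [ 0.  -0.1 -0.4]
```

Emit:
step_arm(
  increments=[
    [[-0.15,-0.85,1],[0,0,-0.4],75],
    [[-0.2,-0.87,3],[0,0,-0.4],75],
    [[-0.2,-0.87,5.2],[0,0,-0.4],65],
    [[-0.2,-0.87,5.2],[0,0,-0.4],50],
    [[-0.2,-0.87,5.2],[0,0,-0.4],30],
    [[-0.2,-0.87,5.2],[0,0,-0.4],30],
    [[-0.2,-0.87,5.2],[0,0,-0.4],30],
    [[-0.2,-0.87,5.2],[0,0,-0.4],30],
  ],
  squeeze=30,
)

```text
time_s: 9.15
eef_pos: [465.8, 173.2, 46.7]
ee_rot: [0.0, 0.996, 0.091, -0.0]
force: [-1.3, -4.1, -1.0]
grip_width: 0.413
grip_force: 30.2
```

Emit:
step_arm(
  increments=[
    [[0.22,0,-1.53],[0,0,0],30],
    [[0.59,0,-3.03],[0,0,0],30],
    [[1.1,0,-4.49],[0,0,0],30],
    [[1.76,0,-5.89],[0,0,0],30],
    [[2.56,0,-7.21],[0,0,0],30],
    [[3.48,0,-8.45],[0,0,0],30],
    [[4.52,0,-9.59],[0,0,0],30],
    [[5.68,0,-10.62],[0,0,0],30],
  ],
)

```text
time_s: 10.15
eef_pos: [522.2, 183.5, 153.4]
ee_rot: [0.0, 0.996, 0.091, 0.0]
force: [2.8, -2.5, -4.8]
grip_width: 0.407
grip_force: 30.4
```

Emit:
step_arm(
  increments=[
    [[1.25,0,-0.91],[0,0,0],30],
    [[2.58,0,-1.69],[0,0,0],30],
    [[3.99,0,-2.34],[0,0,0],30],
    [[5.45,0,-2.84],[0,0,0],30],
    [[6.96,0,-3.19],[0,0,0],30],
    [[8.49,0,-3.39],[0,0,0],30],
    [[10.03,0,-3.44],[0,0,0],30],
    [[11.57,0,-3.33],[0,0,0],30],
  ],
)

```text
time_s: 11.15
eef_pos: [636.4, 204.4, 187.1]
ee_rot: [0.0, 0.996, 0.091, 0.001]
force: [0.1, -3.3, 0.3]
grip_width: 0.409
grip_force: 31.0
```

Emit:
step_arm(
  increments=[
    [[0.8,0,0.11],[0,0,0],30],
    [[1.2,0,0.18],[0,0,0],30],
    [[1.2,0,0.18],[0,0,0],50],
    [[1.2,0,0.18],[0,0,0],65],
    [[1.2,0,0.18],[0,0,0],70],
    [[1.2,0,-2],[0,0,0],70],
    [[1.2,0,-5],[0,0,0],70],
    [[0,0,-6],[0,0,0],70],
  ],
)

```text
time_s: 12.15
eef_pos: [635.7, 204.7, 247.2]
ee_rot: [-0.0, 0.996, 0.091, 0.001]
force: [-0.3, 1.1, -0.5]
grip_width: 0.701
grip_force: 0.0
```

```bash
python3 -c "
from h import *
print(ctrl.sense()['eef_pos'])
cap('top','t1.png'); cap('scene','s1.png')
go(430,-157,200,10)"
```

```text
[635.68929353 204.72296219 247.16297421]
shift [-26.69  31.87   4.64] turn [-0.  -0.1  0.4]
```

Emit:
step_arm(
  increments=[
    [[-3,3.6,0],[0,0,0],80],
    [[-6.7,8,0],[0,0,0],95],
    [[-10.5,12.5,0],[0,0,0],95],
    [[-14.3,17,1],[0,0,0],95],
    [[-18.1,21.6,2],[0,0,0],95],
    [[-21.9,26,3],[0,0,0],95],
    [[-25,29.8,4],[0,0,0],95],
    [[-26.7,31.9,4.6],[0,0,0],95],
  ],
)

```text
time_s: 13.25
eef_pos: [428.7, -158.5, 198.3]
ee_rot: [-0.001, 0.996, 0.09, -0.001]
force: [-0.7, 0.1, 0.3]
grip_width: 0.953
grip_force: 0.0
```

```bash
python3 -c "
from h import *
import time
c=cap('wrist','w7.png'); s=ctrl.sense(); print(s['eef_pos'],s['dq'].round(2))
g=cv2.cvtColor(c['img'],cv2.COLOR_RGB2GRAY)
C=cv2.HoughCircles(cv2.medianBlur(g,3)[90:280,180:340],cv2.HOUGH_GRADIENT,1,20,param1=80,param2=15,minRadius=25,maxRadius=48)
for u,v,r in (C[0][:6] if C is not None else []): print(u+180,v+90,r,onz(c,u+180,v+90,90,True)[:2].round(1), np.linalg.norm(onz(c,u+180-r,v+90,90,True)-onz(c,u+180+r,v+90,90,True)).round(1))
E=np.linalg.inv(np.array(c['extrinsics'])); 
p=E@[445,-157,90,1]; th=np.arctan2(np.hypot(p[0],p[1]),p[2]); k=th*c['fx']/np.hypot(p[0],p[1]); print('expected px',c['cx']+k*p[0],c['cy']+k*p[1])
"
```

```text
[ 427.84459808 -159.88851365  197.68587303] [ 0.07  0.01 -0.02  0.01  0.03  0.09]
256.5 173.5 30.5 [ 444.3 -156.1] 52.6
expected px 257.6673553364932 172.84338739392177
```

```bash
python3 -c "
from h import *
s=ctrl.sense(); print(s['dq'].round(2)); go(444.5,-156.5,48,10)"
```

```text
[ 0.07  0.01 -0.02  0.01  0.03  0.09]
shift [ 1.740e+00 -1.000e-02  1.496e+01] turn [-0.1  0.2  0.3]
```

Emit:
step_arm(
  increments=[
    [[0.8,-0.1,2],[0,0,0],95],
    [[1.6,-0.1,5],[0,0,0],95],
    [[1.6,-0.1,7],[0,0,0],95],
    [[1.6,-0.1,7],[0,0,0],95],
  ],
)

```text
time_s: 13.8
eef_pos: [445.1, -152.4, 128.2]
ee_rot: [-0.001, 0.996, 0.091, -0.002]
force: [-0.8, 0.1, -0.3]
grip_width: 0.954
grip_force: 0.0
```

```bash
python3 -c "
from h import *
s=ctrl.sense(); print(s['eef_pos'],s['dq'].round(2)); go(444.5,-156.5,48,10)"
```

```text
[ 445.10915107 -152.44764346  128.15402382] [-0.   -0.03 -0.04 -0.    0.03 -0.  ]
shift [-0.11  0.41  8.01] turn [-0.2  0.2  0.4]
```

Emit:
step_arm(
  increments=[
    [[-0.1,0.4,2],[0,0,0],95],
    [[-0.1,0.4,5],[0,0,0],95],
    [[-0.1,0.4,7.9],[0,0,0],95],
    [[-0.1,0.4,7.9],[0,0,0],80],
    [[-0.1,0.4,7.9],[0,0,0],55],
    [[-0.1,0.4,7.9],[0,0,0],50],
    [[-0.1,0.4,7.9],[0,0,0],50],
    [[-0.1,0.4,7.9],[0,0,0],50],
  ],
  squeeze=40,
)

```text
time_s: 14.8
eef_pos: [446.6, -157.9, 52.2]
ee_rot: [0.001, 0.996, 0.091, 0.001]
force: [-1.2, 1.8, 8.1]
grip_width: 0.644
grip_force: 43.2
```

Emit:
step_arm(
  increments=[
    [[0,0,-1],[0,0,0],50],
    [[0,0,-3],[0,0,0],50],
    [[0,0,-6],[0,0,0],50],
    [[0,0,-9],[0,0,0],50],
    [[0,0,-12],[0,0,0],50],
    [[0,0,-13.5],[0,0,0],50],
    [[0,0,-13.5],[0,0,0],50],
  ],
)

```text
time_s: 15.68
eef_pos: [446.1, -157.8, 187.0]
ee_rot: [0.001, 0.996, 0.091, 0.001]
force: [-0.2, -0.4, -1.9]
grip_width: 0.642
grip_force: 42.9
```

```bash
python3 -c "
from h import *
s=ctrl.sense(); print(s['eef_pos'],s['dq'].round(2)); go(535,289.5,180,10.4)
a=load('s1.png');b=load('t1.png')"
```

```text
[ 446.12822729 -157.79216919  187.00505709] [-0.    0.03  0.04  0.   -0.02  0.  ]
shift [ 16.82 -42.39   0.66] turn [ 0.1 -0.1  0. ]
```

Emit:
step_arm(
  increments=[
    [[0.8,-2,0],[0,0,0],50],
    [[2.6,-6.5,0],[0,0,0],50],
    [[4.6,-11.6,0],[0,0,0],50],
    [[6.7,-17,0],[0,0,0],50],
    [[8.9,-22.4,0],[0,0,0],50],
    [[11.1,-28,0],[0,0,0],50],
    [[13.2,-33.3,0],[0,0,0],50],
    [[15,-37.8,0],[0,0,0],50],
  ],
)

```text
time_s: 16.68
eef_pos: [524.7, 243.3, 184.8]
ee_rot: [0.0, 0.996, 0.091, -0.001]
force: [1.4, -0.9, -1.9]
grip_width: 0.645
grip_force: 43.0
```

Emit:
step_arm(
  increments=[
    [[1.3,-3.3,0],[0,0,0],50],
    [[1.8,-4.6,0.3],[0,0,0],50],
    [[1.8,-4.6,0.6],[0,0,0],50],
    [[1.8,-4.6,0.6],[0,0,0],50],
  ],
)

```text
time_s: 17.18
eef_pos: [534.4, 288.5, 179.3]
ee_rot: [0.0, 0.996, 0.09, -0.001]
force: [-0.0, -0.9, -2.6]
grip_width: 0.641
grip_force: 43.0
```

```bash
python3 -c "
from h import *
cap('wrist','w8.png');cap('top','t2.png')
s=ctrl.sense(); print(s['eef_pos'],s['dq'].round(2),s['grip_force']); go(535,289.5,62,10.4)
c=load('w8.png'); g=cv2.cvtColor(c['img'],cv2.COLOR_RGB2GRAY)
def px(X):
    p=np.linalg.inv(np.array(c['extrinsics']))@np.r_[X,1]; th=np.arctan2(np.hypot(p[0],p[1]),p[2]); k=th*c['fx']/np.hypot(p[0],p[1]); return int(c['cx']+k*p[0]),int(c['cy']+k*p[1])
C=np.array([554.4,189.3]); ex=np.array([.984,.18]); ey=np.array([-.18,.984])
# rim edge check by gradient: intensity profile along caddy y through front part of pan, x=-45, z=48
for xo,rng,ax in((-50,range(30,175,4),1),(40,range(30,175,4),1)):
    print([ (o,int(g[px(np.r_[C+xo*ex+o*ey,48])[::-1]])) for o in rng if 0<=px(np.r_[C+xo*ex+o*ey,48])[0]<512 and 0<=px(np.r_[C+xo*ex+o*ey,48])[1]<384])
"
```

```text
[534.60989007 288.68319566 179.92106399] [ 0.   -0.   -0.01  0.    0.    0.  ] 42.9975163936615
shift [ 0.05 -0.08 11.79] turn [ 0.   0.  -0.1]
[(30, 12), (34, 1), (38, 17), (42, 14), (46, 9), (50, 13), (54, 69), (58, 71), (62, 70), (66, 74), (70, 77), (74, 102), (78, 107), (82, 107), (86, 109), (90, 110), (94, 110), (98, 111), (102, 114), (106, 113), (110, 113), (114, 113), (118, 109), (122, 108), (126, 98), (130, 69), (134, 70), (138, 68), (142, 69), (146, 69), (150, 60), (154, 52), (158, 215), (162, 228), (166, 230), (170, 218), (174, 217)]
[(30, 60), (34, 60), (38, 32), (42, 27), (46, 22), (50, 13), (54, 25), (58, 14), (62, 24), (66, 22), (70, 25), (74, 25), (78, 24), (82, 22), (86, 26), (90, 29), (94, 24), (98, 30), (102, 27), (106, 30), (110, 25), (114, 28), (118, 27), (122, 26), (126, 24), (130, 28), (134, 26), (138, 20), (142, 24), (146, 11), (150, 21), (154, 60), (158, 153), (162, 231), (166, 232), (170, 232), (174, 230)]
```

Emit:
step_arm(
  increments=[
    [[0,-0.1,1.5],[0,0,0],50],
    [[0,-0.1,4],[0,0,0],50],
    [[0,-0.1,7],[0,0,0],50],
    [[0,-0.1,9.5],[0,0,0],50],
    [[0,-0.1,10.8],[0,0,0],50],
    [[0,-0.1,11.4],[0,0,0],50],
    [[0,-0.1,11.7],[0,0,0],50],
    [[0,-0.1,11.7],[0,0,0],50],
  ],
)

```text
time_s: 18.27
eef_pos: [534.6, 290.8, 63.3]
ee_rot: [-0.0, 0.996, 0.091, 0.0]
force: [0.1, -0.0, -1.0]
grip_width: 0.642
grip_force: 43.0
```

Emit:
step_arm(
  increments=[
    [[0,0,0.1],[0,0,0],50],
    [[0,0,0.2],[0,0,0],50],
    [[0,0,0.3],[0,0,0],50],
    [[0,0,0.3],[0,0,0],50],
  ],
)

```text
time_s: 18.77
eef_pos: [534.3, 290.7, 59.7]
ee_rot: [0.0, 0.996, 0.091, -0.0]
force: [0.6, -0.3, -1.5]
grip_width: 0.645
grip_force: 43.0
```

Emit:
step_arm(
  increments=[
    [[0,0,0.07],[0,0,0],50],
    [[0,0,0.14],[0,0,0],50],
    [[0,0,0.2],[0,0,0],50],
    [[0,0,0.2],[0,0,0],50],
  ],
)

```text
time_s: 19.27
eef_pos: [534.7, 290.9, 59.2]
ee_rot: [-0.0, 0.996, 0.091, 0.001]
force: [-2.9, -0.5, 10.4]
grip_width: 0.644
grip_force: 44.2
```

Emit:
step_arm(
  increments=[
    [[0,0,-0.1],[0,0,0],68],
    [[0,0,-0.1],[0,0,0],80],
    [[0,0,-0.1],[0,0,0],85],
    [[0,0,-1],[0,0,0],85],
    [[0,0,-4],[0,0,0],85],
    [[0,0,-8],[0,0,0],85],
    [[0,0,-13],[0,0,0],85],
    [[0,0,-18],[0,0,0],75],
  ],
)

```text
time_s: 20.27
eef_pos: [534.1, 290.7, 240.1]
ee_rot: [-0.0, 0.996, 0.091, 0.0]
force: [1.5, -0.3, -0.1]
grip_width: 0.754
grip_force: 0.0
```

```bash
python3 -c "
from h import *
c=cap('wrist','w9.png'); s=ctrl.sense(); print(s['eef_pos'],s['dq'].round(2))
g=cv2.cvtColor(c['img'],cv2.COLOR_RGB2GRAY)
C=cv2.HoughCircles(cv2.medianBlur(g,3)[90:300,150:340],cv2.HOUGH_GRADIENT,1,20,param1=80,param2=14,minRadius=22,maxRadius=48)
for u,v,r in (C[0][:5] if C is not None else []): print(u+150,v+90,r,onz(c,u+150,v+90,97,True)[:2].round(1), np.linalg.norm(onz(c,u+150-r,v+90,97,True)-onz(c,u+150+r,v+90,97,True)).round(1))
# handle at fully open
H=np.array([466.5,173.4])+154*np.array([.984,.18]);th=1.75
x=-154*np.cos(th)+14*np.sin(th);z=52+154*np.sin(th)+14*np.cos(th)
h=H+x*np.array([.984,.18]);print('handle open',h,z); go(*h,260,10.4)
"
```

```text
[535.93674386 291.34483441 247.51737344] [ 0.    0.    0.04  0.   -0.16 -0.  ]
256.5 182.5 26.1 [533.8 289.8] 51.6
250.5 151.5 42.7 [563.1 301.1] 82.9
284.5 189.5 34.2 [531.9 261.1] 68.9
242.5 197.5 30.9 [516.1 300.8] 62.2
271.5 145.5 29.7 [572.5 282.3] 57.4
handle open [658.60208469 208.54062525] 201.0383910394934
shift [10.58 10.36 -1.14] turn [-0.1 -0.7  0. ]
```

Emit:
step_arm(
  increments=[
    [[2.5,2.5,-0.5],[0,0,0],75],
    [[6,6,-1.1],[0,0,0],75],
    [[9.5,9.5,-1.1],[0,0,0],75],
    [[10.5,10.4,-1.1],[0,0,0],75],
    [[10.5,10.4,-1.1],[0,0,0],75],
    [[10.5,10.4,-1.1],[0,0,0],75],
  ],
)

```text
time_s: 21.08
eef_pos: [655.8, 208.1, 249.2]
ee_rot: [-0.0, 0.996, 0.091, 0.0]
force: [-1.3, 0.4, -0.2]
grip_width: 0.75
grip_force: 0.0
```

```bash
python3 -c "
from h import *
c=cap('wrist','w10.png'); s=ctrl.sense(); print(s['eef_pos'],s['dq'].round(2))
g=cv2.cvtColor(c['img'],cv2.COLOR_RGB2GRAY)
p=np.linalg.inv(np.array(c['extrinsics']))@[658.6,208.5,203,1]; th=np.arctan2(np.hypot(p[0],p[1]),p[2]); k=th*c['fx']/np.hypot(p[0],p[1]); print('exp',c['cx']+k*p[0],c['cy']+k*p[1])
m=(g<75).astype(np.uint8); n,l,st,ce=cv2.connectedComponentsWithStats(m)
for i in range(1,n):
    if st[i,4]>150: print(st[i],ce[i].round(1))
print(g[150:300:6,200:312:5])
go(658.6,208.5,182,10.4)"
```

```text
[655.75070962 208.22452145 249.27641143] [ 0. -0. -0. -0.  0. -0.]
exp 256.0397881429823 211.9443612269636
[ 32   0  12  69 372] [36.8 34.1]
[  30    0  113   77 2114] [114.1  44. ]
[ 187    0  221   29 1045] [309.1  10.8]
[322   0  69  14 462] [365.1   3.9]
[ 384   44  126   90 4536] [435.   94.6]
[   0  140   35   51 1421] [ 15.3 163.2]
[ 438  160   54   63 1958] [459.6 188.6]
[ 474  179   33   48 1140] [490.  202.3]
[ 223  194   66   26 1664] [255.3 206.3]
[  0 197  24  51 918] [  9.6 221. ]
[    2   223   510   161 52907] [265.1 317. ]
[   0  238   42   66 1756] [ 17.4 265.3]
[[115 114 122 109 131 103 110 107 100 128 108 100 116 102 127 104 129 107
  107 125 115 127 115]
 [143 138 121 118 117 108 111 115 114 115 116 116 112 115 116 112 116 115
  118 121 124 125 130]
 [182 178 179 180 181 180 178 178 180 179 182 179 180 179 181 179 178 178
  180 179 180 177 180]
 [177 181 178 179 181 182 179 181 178 178 178 177 179 182 179 179 178 178
  177 177 179 180 178]
 [181 180 179 181 179 179 181 177 179 178 177 176 179 181 177 180 178 180
  179 181 181 178 179]
 [181 180 179 179 180 178 17
[... 1257 characters left out ...]
9  17  88  92  85  85  22  85  83  81  77  15  12
    0  11  33  33  34]
 [ 33  31  33  14   1  18   7  99 100 104 106  26 106  86  81  79  15   9
    8  16  32  30  30]
 [  0   9  12  16  10   8   9  99 100 105 106   0 105  83  74  80  11  11
   12  28   2   1   2]
 [  9   7   1  13   8  11   0  86  98  85 103  24 105  65  84  80   0   2
   10  29   8   3   0]
 [  4  11  10   1   8   0  10   9  58  98 102  99 103  81  76  14   3   6
    9  15   3   5   2]
 [ 52  54  51  56  58  55  54  53  47  51  48  47  49  48  50  51  53  52
   54  47  49  51  46]
 [174 172 178 168 102 104 103 103 106 101 109 107 106 126 126 125 126 119
  185 185 185 185 184]]
shift [0.28 0.03 6.73] turn [-0.  -0.   0.1]
```

Emit:
step_arm(
  increments=[
    [[0.3,0,2],[0,0,0],75],
    [[0.5,0,5],[0,0,0],75],
    [[0.5,0,6.6],[0,0,0],65],
    [[0.5,0,6.6],[0,0,0],45],
    [[0.5,0,6.6],[0,0,0],30],
    [[0.5,0,6.6],[0,0,0],30],
    [[0.5,0,6.6],[0,0,0],30],
    [[0.5,0,6.6],[0,0,0],30],
  ],
  squeeze=30,
)

```text
time_s: 22.12
eef_pos: [661.0, 208.9, 183.2]
ee_rot: [-0.0, 0.996, 0.091, -0.0]
force: [-3.7, 3.6, -2.9]
grip_width: 0.409
grip_force: 32.1
```

Emit:
step_arm(
  increments=[
    [[-1.51,0,-0.34],[0,0,0],30],
    [[-3.04,0,-0.53],[0,0,0],30],
    [[-5.36,0,-0.51],[0,0,0],30],
    [[-6.89,0,-0.31],[0,0,0],30],
    [[-8.4,0,0.04],[0,0,0],30],
    [[-9.86,0,0.54],[0,0,0],30],
    [[-11.26,0,1.19],[0,0,0],30],
    [[-12.6,0,1.97],[0,0,0],30],
  ],
)

```text
time_s: 23.12
eef_pos: [538.0, 186.3, 165.3]
ee_rot: [-0.001, 0.996, 0.091, 0.003]
force: [-1.5, 5.1, 4.2]
grip_width: 0.411
grip_force: 32.5
```

Emit:
step_arm(
  increments=[
    [[-1.25,0,0.91],[0,0,0],30],
    [[-2.4,0,1.94],[0,0,0],30],
    [[-3.44,0,3.08],[0,0,0],30],
    [[-4.37,0,4.32],[0,0,0],30],
    [[-5.16,0,5.65],[0,0,0],30],
    [[-5.82,0,7.05],[0,0,0],30],
    [[-6.1,0,7.77],[0,0,0],30],
    [[-6.34,0,8.5],[0,0,0],30],
  ],
)

```text
time_s: 24.12
eef_pos: [475.1, 174.8, 78.8]
ee_rot: [-0.001, 0.996, 0.091, 0.001]
force: [-5.4, 7.2, 1.4]
grip_width: 0.408
grip_force: 33.3
```

Emit:
step_arm(
  increments=[
    [[-0.2,0,0.75],[0,0,0],30],
    [[-0.37,0,1.5],[0,0,0],30],
    [[-0.5,0,2.26],[0,0,0],30],
    [[-0.56,0,2.72],[0,0,0],30],
    [[-0.6,0,3.05],[0,0,0],30],
    [[-0.6,0,3.2],[0,0,0],30],
    [[-0.6,0,3.3],[0,0,0],30],
    [[-0.6,0,3.3],[0,0,0],30],
  ],
)

```text
time_s: 25.12
eef_pos: [469.5, 173.7, 46.8]
ee_rot: [-0.001, 0.996, 0.091, 0.001]
force: [-8.2, 6.1, 10.7]
grip_width: 0.409
grip_force: 34.0
```

Emit:
step_arm(
  increments=[
    [[0,0,0],[0,0,0],50],
    [[0,0,0],[0,0,0],70],
    [[0,0,0],[0,0,0],75],
    [[-0.3,0,-1],[0,0,0],75],
    [[-0.3,0,-4],[0,0,0],75],
    [[-0.3,0,-9],[0,0,0],75],
    [[-1,0,-14],[0,0,0],75],
    [[-2,0,-16],[0,0,0],75],
  ],
)

```text
time_s: 26.12
eef_pos: [449.9, 169.4, 208.5]
ee_rot: [-0.0, 0.996, 0.091, 0.003]
force: [0.8, 0.4, -0.6]
grip_width: 0.75
grip_force: 0.0
```

```bash
python3 -c "
from h import *
c=cap('wrist','w11.png'); t=cap('top','t3.png'); s=ctrl.sense(); print(s['eef_pos'],s['force'])
g=cv2.cvtColor(c['img'],cv2.COLOR_RGB2GRAY); n,l,st,ce=cv2.connectedComponentsWithStats((g<60).astype(np.uint8))
for i in range(1,n):
    if 200<st[i,4]<6000: print(st[i],ce[i].round(1),onz(c,*ce[i],66,True)[:2].round(1))
# compare top view before/after away from the arm
a=load('t0.png')['img'].astype(int); d=np.abs(a-t['img'].astype(int)).max(2)>45
n,l,st,ce=cv2.connectedComponentsWithStats(d.astype(np.uint8))
for i in range(1,n):
    if st[i,4]>40: print('chg',st[i])
"
```

```text
[449.72113644 169.4944346  207.70265414] [-0.26850603 -0.68580826 -0.70377879]
[ 453    0   59   78 2943] [483.2  44.9] [666.7 -63.8]
[  0  13  16  44 528] [ 6.1 32.6] [588.1 512.2]
[236 146  37  26 656] [254.2 161.2] [470.9 174.7]
[401 160  36  50 649] [412.7 179.3] [485.7   2.8]
[ 62 183  29  38 268] [ 81.7 197.6] [398.9 359.8]
[ 37 200  35  32 516] [ 55.8 212.7] [372.1 399.6]
chg [364 174  22  23 395]
chg [  124   184   388   200 33512]
chg [281 262  10   9  50]
```

```bash
python3 -c "
from rig import ctrl
print(ctrl.finish_job())"
```

```text
the job is handed in; nothing more can be done
None
```

I handed the job in at about 26 s. The cap is open side down in the empty well, the uncapped shaker stands in the empty pan, and the lid was lowered shut. The camera and force readings agreed with all three, but the hand-in returned no verdict.

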